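Swap two jars on the four-way slide plate

TASK

On the cross-shaped slide plate, swap the round jar and the square jar, so that each ends up squarely in the pocket where the other one started. Their lids are only laid on, so slide the jars along the channels: do not lift them off the plate or tip them. Leave the small flacon in its pocket and the bottle and tin beside the plate where they are.

Things in the scene. Friction and masses are not known exactly. Their poses are not given: they have to be found in the camera images.
- plate: fixed grey cross-shaped plate, 6 mm thick. Origin: centre at bench level; x, y along its channels, z up. Four pockets centred 130 mm out along +x, -x, +y, -y. Channels 110 mm wide between 8 mm rod rails (tops 20 mm above bench) that also close each pocket's end 184 mm out; crossing open, its corners cut 25 mm at 45 degrees. Pockets hold the two jars and the flacon, one is empty
- round_jar: round white jar with grey lid, 92 mm diameter, 62 mm high in all (lid 89 mm diameter above 44 mm), about 0.4 kg, standing on the plate: too wide to grasp. Origin at the centre of its underside, z up
- square_jar: square white jar with grey lid, 88 mm across the flats, corners rounded with 24 mm radius (105 mm across corners), 62 mm high in all (lid 85 mm wide above 44 mm), about 0.4 kg, standing on the plate: too wide to grasp. Origin at the centre of its underside, x and y axes square to its flats, z up. It can turn in any direction inside the channels
- round_mark: flush black round inlay, 103 mm diameter, in the floor of the pocket where the square jar starts and the round jar must finish; origin at its centre on the plate's top, 6 mm above the bench
- square_mark: flush black square inlay, 101 mm wide, in the floor of the pocket where the round jar starts and the square jar must finish; origin at its centre on the plate's top, 6 mm above the bench
- drain: flush round drain, 44 mm diameter, in the floor of the empty pocket; origin at its centre on the plate's top
- flacon: small square green glass flacon, 44 mm wide, 76 mm high with its black cap, loose, standing in the fourth pocket; origin at the centre of its underside. To be left alone
- lotion_bottle: amber bottle, 56 mm diameter, 150 mm high, loose, standing on the bench in one of the two inner corners between the plate's arms that lie to the left and right; origin at the centre of its underside. To be left alone
- tin: bare metal tin, 64 mm diameter, 110 mm high, loose, standing on the bench in the other of these two corners; origin at the centre of its underside. To be left alone
Not all that is in view belongs to the job. What is shaped like the square_jar but pink or purple is not meant.

How it is judged:
At the end, for the whole second after the job is handed in: The round jar stands within 16 mm of the centre of the round mark and the square jar within 16 mm of the centre of the square mark (a jar pushed fully into its pocket passes), both upright on the plate and at rest; flacon, bottle and tin stand upright within 20 mm of where they were (horizontal distance between round_jar and round_mark below 0.016 m and horizontal distance between square_jar and square_mark below 0.016 m and angle between each of round_jar, square_jar's own z axis and vertical below 0.08 rad and height (world z) of each of round_jar, square_jar below 0.012 m and linear speed of each of round_jar, square_jar below 0.02 m/s and distance of each of flacon, lotion_bottle, tin from where it was at the start of the episode below 0.02 m and angle between each of flacon, lotion_bottle, tin's own z axis and vertical below 0.1 rad); the robot touches nothing.
It fails at once if a jar was lifted off the plate (underside more than 15 mm above it) (height (world z) of any of round_jar, square_jar above 0.021 m).
It fails at once if a jar was tipped by more than 17 degrees (angle between any of round_jar, square_jar's own z axis and vertical above 0.3 rad).
It fails at once if the flacon, bottle or tin was moved by more than 20 mm or tipped over (distance of any of flacon, lotion_bottle, tin from where it was at the start of the episode above 0.02 m or angle between any of flacon, lotion_bottle, tin's own z axis and vertical above 0.5 rad).
It also fails if it takes over 58 s, if anything falls off the work surface, if the arm or the gripper's body presses on something with over 40 N, if the wrist force passes 120 N, or if a joint passes its speed limit or range.

ROBOT

A 6-joint arm with a two-finger parallel gripper is mounted at the origin on the work surface. World frame = base frame: x ahead of the robot, y to its left, z up, the work surface at z = 0. Lengths are in m, angles in rad, forces in N, time in s.
With the tool pointing down it reaches from about 0.35 to 0.975 m from the base axis. Payload 4.9 kg.
Tool frame: the origin (TCP) lies at the very end of the fingers, on their centre line; the grasp point (between the pads) lies 19 mm behind it; z points along the fingers, y is the line along which they close (so a half turn about z gives the same grasp; the last joint's range is limited). The gripper opens to 85 mm and grips with 20 to 120 N. Pads are 22 mm wide; open, the fingers measure 114 mm over their backs; the gripper's body (76 mm by 85 mm) begins 54 mm behind the grasp point. The pads swing forward as they close: fully open they stand 13 mm farther back than shut.
Start: joints at [-1.289, 0.053, 1.613, -0, 1.476, -0.119], TCP at [0.244, -0.575, 0.231] pointing down, gripper open.
Joint ranges: [-3.01, 3.01], [-1.01, 2.22], [0.06, 2.58], [-1.02, 4.17], [0.09, 2.62], [-3.14, 3.14]. Speed limits (rad/s): [2.57, 2.57, 3.14, 3.14, 3.14, 3.14].

INTERFACE

Orientations are given as a rotation vector (axis times angle).
In Python, from station import get_obs, get_image, get_calibration, finish_job gives the robot as it stands.
- The arm moves only by the tool servo_tool, never from a script. Its argument "increments" is a list of rows, each a list of 5 numbers: the opening, from 0 (shut) to 1 (fully open), then the shift along the tool's x, y, z in mm, then the turn about the tool's z in degrees. In form: [[jaw, tx, ty, tz, spin], ...]. A call has 1 to 12 rows; each row shifts and turns the commanded pose from where the row before left it, along the tool's axes as they then stand; what a row does not reach is not made up. A row lasts 1/8 s, in which the tool goes at most 62.5 mm and 10.7 degrees, less where a joint would pass 70% of its speed; a pose out of reach is approached as far as the arm can. A call is refused whole if a number of a shift passes 62.5 or a number of a turn 10.7, either way. A call with a gripper value outside its range is refused whole. The fingers move at their own pace and stop on an object; "force" is the grip in N (left out, the last holds). Time passes only in rows, so rows that do not move let the fingers close. It gives the time, the measured TCP pose, the force, the opening and the grip force at its end, in the units of the state.
- get_obs(): the state, without advancing time (a new reading comes with each control period).
- get_image(name): name is "scene" or "top"; returns the picture (420x560x3 uint8, red, green, blue); there is no depth.
- get_calibration(name): a dict with "fx", "fy", "cx", "cy" (pixels), "R" (3x3) and "t" (3): a world point X has camera coordinates R X + t. Camera axes: x right, y down, z forward; pixel columns grow to the right and rows downward; lengths in m; the calibration is good to about 2 mm. A picture is of the moment at which its call begins. get_calibration takes no time and is no camera call.
- finish_job(): hands the job in; it is judged then, once.
The state is a dict: "t": time; "q": joint angles; "dq": joint speeds; "effort": joint torques, N m; "tool_pos": TCP position; "tool_rot": TCP orientation; "contact_force": force on the tool from outside, world axes, zero at the start; "wrist_torque": the same for the moment, N m; "opening": finger opening in m; "grip_force": force on a finger pad.
Only numpy, scipy, OpenCV 4.12 (cv2) and the standard library are available. Lean on these libraries where they do the work, as an engineer would, in place of code of your own. Each camera call takes 0.05 s, during which the arm holds its last target. There are 200 camera calls.

## Working session

There is one attempt and no reset: what is moved stays moved. The work goes in short steps, Python scripts to look and compute and a tool call to move; the robot and the scene stay as the last step left them, time stands still between calls to the robot, and variables do not carry over. Pictures are saved under pics/ and viewed, at most 10 in all, crops included, and the job is handed in when it is done.

Besides the shell and the picture viewer there is one more tool, called after ">>>" as name([rows], argument=value, ...), one row to a line, values as JSON. servo_tool: Moves the arm, as the interface text tells. Its arguments: {"type":"object","properties":{"increments":{"type":"array"},"force":{"type":"number"}},"required":["increments"]}

```bash
mkdir -p pics
python3 - <<'E'
from station import *
import cv2,numpy as np
for n in("scene","top"):
    im=get_image(n); cv2.imwrite(f"pics/{n}0.png",im[:,:,::-1]); np.save(f"{n}0.npy",im)
    c=get_calibration(n); print(n,{k:np.round(v,3).tolist() for k,v in c.items()})
o=get_obs();print(o)
E
```

```text
scene {'fx': 538.446, 'fy': 538.446, 'cx': 267.844, 'cy': 219.228, 'R': [[0.849, 0.528, -0.016], [0.351, -0.587, -0.729], [-0.395, 0.613, -0.684]], 't': [-0.436, -0.111, 1.188]}
top {'fx': 502.65, 'fy': 502.65, 'cx': 285.744, 'cy': 203.173, 'R': [[-0.023, -1.0, 0.005], [-0.984, 0.022, -0.178], [0.178, -0.009, -0.984]], 't': [0.052, 0.509, 0.921]}
{'t': 0.1, 'q': array([-1.28899973e+00,  5.33066274e-02,  1.61415495e+00,  4.44604042e-07,
        1.47597020e+00, -1.19001217e-01]), 'dq': array([ 0.00062528, -0.00026395, -0.00377175,  0.00075774, -0.0009284 ,
       -0.00075586]), 'effort': array([-3.66214626e-04, -3.94900668e+01, -3.71363568e+01, -1.26666696e-04,
        3.88073604e-03,  6.56870824e-06]), 'tool_pos': array([ 0.24369016, -0.57493243,  0.2301772 ]), 'tool_rot': array([-3.07692436e+00, -6.25001325e-01,  2.34059489e-04]), 'contact_force': array([0.60348999, 0.11239906, 0.49747466]), 'wrist_torque': array([-0.01373385,  0.02537529,  0.02922774]), 'grip_force': 0.0, 'opening': 0.08540696725894714}
```

View pics/top0.png

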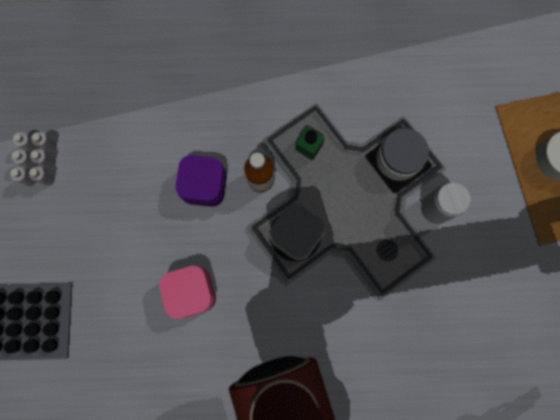

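View pics/scene0.png

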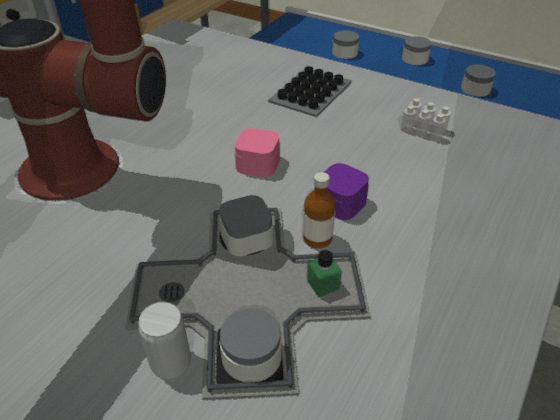

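Top view: the round jar (405,152) and square jar (297,230) are in opposite pockets. The drain (388,250) marks the empty pocket, and the flacon is at (309,142), bottle at (258,170), tin at (453,200). Lookalikes for the square jar are the purple block (201,180) and the pink block (186,292), both off the plate. Lookalikes for the round jar are the jar on the wooden board (555,155) and the far jars in the scene view. My choice is the two grey-lidded jars on the plate, which I'll check in a crop.

Run:
```python
import numpy as np,cv2
im=np.load("top0.npy")[95:305,235:485,::-1]
im=cv2.convertScaleAbs(im,alpha=1.8)
cv2.imwrite("pics/crop0.png",cv2.resize(im,None,fx=2.8,fy=2.8,interpolation=cv2.INTER_CUBIC))
```

```text
(no output)
```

View pics/crop0.png

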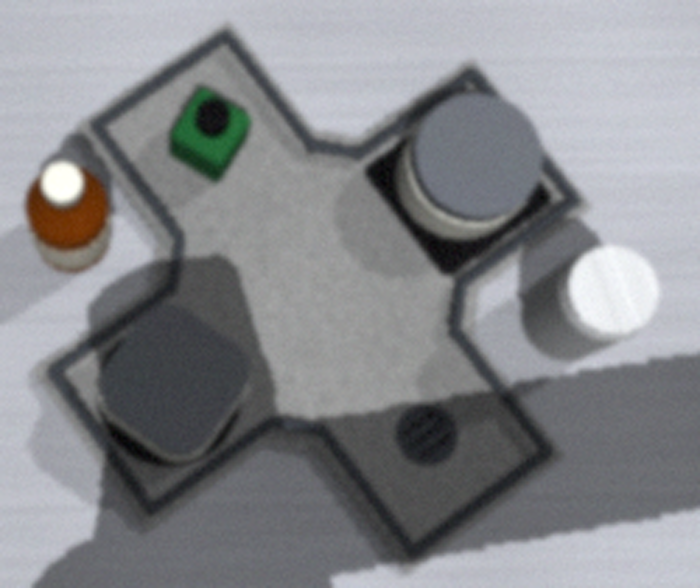

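The crop confirms both jars: round lid at crop (478,155) on the square black mark, square lid at crop (176,382). All eight rail end corners are visible, and I'll use them to fit the plate pose.

```bash
cat > h.py <<'E'
import numpy as np
from station import *
def ray(uv,z,n="top"):
    c=get_calibration(n);R=np.array(c["R"]);t=np.array(c["t"])
    uv=np.atleast_2d(uv).astype(float)
    d=np.c_[(uv[:,0]-c["cx"])/c["fx"],(uv[:,1]-c["cy"])/c["fy"],np.ones(len(uv))]@R
    C=-R.T@t
    return C+d*((z-C[2])/d[:,2])[:,None]
def crop(p):return np.atleast_2d(p)/2.8+[235,95]-0.32
def plan(P,th,goal,z,yaw_dir=None):
    """goal in plate mm -> tool mm shift from now; yaw_dir: plate deg of the tool y axis wanted"""
    from scipy.spatial.transform import Rotation as Ro
    o=get_obs();R=Ro.from_rotvec(o["tool_rot"]).as_matrix()
    c,s=np.cos(th),np.sin(th)
    cur=np.array([[c,s],[-s,c]])@(o["tool_pos"][:2]-P)*1000
    ya=np.degrees(np.arctan2(R[1,1],R[0,1])-th)
    xa=np.degrees(np.arctan2(R[1,0],R[0,0])-th)
    g=P+np.array([[c,-s],[s,c]])@np.array(goal)/1000
    sh=R.T@(np.r_[g,z]-o["tool_pos"])*1000
    print("t",round(o["t"],2),"plate xy",cur.round(1),"z",(o["tool_pos"][2]*1000).round(1),"xdir",xa.round(1),"ydir",ya.round(1),"shift",sh.round(1),"open",round(o["opening"],4),"F",o["contact_force"].round(1))
    if yaw_dir is not None:
        d=(yaw_dir-ya+90)%180-90; print("spin for tool z (down)",-round(d,1))
E
python3 - <<'E'
from h import *
uv=crop([(227,37),(98,125),(58,370),(153,505),(412,550),(545,453),(572,198),(472,73)])
W=ray(uv,.02)[:,:2]
P=W.mean(0)
a=188;b=59
# plate frame: +x = towards round jar
L=np.array([(-b,a),(b,a)])  # placeholder
# order: flacon end, square end, drain end, round end ; directions
rd=(W[6]+W[7])/2-(W[2]+W[3])/2; fd=(W[0]+W[1])/2-(W[4]+W[5])/2
print("lens",np.linalg.norm(rd)/2,np.linalg.norm(fd)/2,[round(np.linalg.norm(W[i]-W[i+1]),4) for i in(0,2,4,6)])
th1=np.arctan2(rd[1],rd[0]);th2=np.arctan2(fd[1],fd[0]);print(np.degrees([th1,th2]),P)
th=(th1+th2-np.pi/2)/2
print("th",th)
c,s=np.cos(th),np.sin(th);Rm=np.array([[c,s],[-s,c]])
for n,p,z in(("round",(478,155),.068),("square",(176,382),.068),("flacon",(212,117),.082),("bottle",(63,183),.15),("tin",(611,291),.11),("drain",(426,434),.006)):
    w=ray(crop(p),z)[0];print(n,w.round(3),(Rm@(w[:2]-P)*1000).round(0))
plan(P,th,(215,0),.1,90)
E
```

```text
lens 0.1851860922180957 0.18609329607688607 [np.float64(0.1153), np.float64(0.1146), np.float64(0.1154), np.float64(0.1156)]
[-55.27721386  34.32445118] [ 0.52602513 -0.0829542 ]
th -0.9682455114859886
round [ 0.604 -0.191  0.068] [133.   4.]
square [0.453 0.02  0.068] [-127.   -2.]
flacon [ 0.631 -0.009  0.082] [ -2. 128.]
bottle [0.568 0.09  0.15 ] [-118.  133.]
tin [ 0.5   -0.259  0.11 ] [ 131. -121.]
drain [ 0.42  -0.157  0.006] [   0. -129.]
t 0.1 plate xy [ 245.3 -511.4] z 230.2 xdir 78.4 ydir -11.6 shift [ 495.  -132.   130.5] open 0.0854 F [0.6 0.1 0.5]
spin for tool z (down) 78.4
```

Plate pose is consistent: arm lengths and rail widths match the given sizes, and the drain comes out at (0,-129). In plate coordinates +x points to the round jar and -y to the empty pocket. Plan:
1. Push the round jar to the crossing, then into the drain pocket.
2. Push the square jar straight across.
3. Push the round jar back to the crossing, then into the square jar's old pocket.

I'll push with two half-open fingers above the rails.

>>> servo_tool([
  [0.47,41,-11,0,0],
  [0.47,41,-11,0,0],
  [0.47,41,-11,0,0],
  [0.47,41,-11,0,0],
  [0.47,41,-11,0,0],
  [0.47,41,-11,0,0],
  [0.47,41,-11,0,0],
  [0.47,41,-11,0,0],
  [0.47,41,-11,0,0],
  [0.47,41,-11,0,0],
  [0.47,41,-11,0,0],
  [0.47,41,-11,0,0],
], force=20)

```text
t: 1.6
tool_pos: [0.6461, -0.2609, 0.2305]
tool_rot: [-3.078, -0.625, 0.001]
contact_force: [-0.5, -0.7, -0.1]
opening: 0.0399
grip_force: 0.0
```

>>> servo_tool([
  [0.47,0,0,0,9.8],
  [0.47,0,0,0,9.8],
  [0.47,0,0,0,9.8],
  [0.47,0,0,0,9.8],
  [0.47,0,0,30,9.8],
  [0.47,0,0,30,9.8],
  [0.47,0,0,30,9.8],
  [0.47,0,0,30,9.8],
])

```text
t: 2.6
tool_pos: [0.6449, -0.2617, 0.1096]
tool_rot: [-2.777, 1.469, 0.002]
contact_force: [-0.1, 0.5, 0.5]
opening: 0.0401
grip_force: 0.0
```

```bash
cat >> h.py <<'E'
P0=np.array([0.52602513,-0.0829542]);TH=-0.96825
def go(x,y,z,yd=None): plan(P0,TH,(x,y),z/1000,yd)
E
python3 -c "
from h import *
go(210,2,27,90)"
```

```text
t 2.6 plate xy [214.6  -3.4] z 109.6 xdir -0.3 ydir -90.3 shift [-4.6 -5.4 82.6] open 0.0401 F [-0.1  0.5  0.5]
spin for tool z (down) -0.3
```

>>> servo_tool([
  [0.47,0,-2,27,0],
  [0.47,0,-2,27,0],
  [0.47,0,-2,27,0],
  [0.47,-12,0,0,0],
  [0.47,-10,0,0,0],
  [0.47,-10,0,0,0],
  [0.47,-10,0,0,0],
  [0.47,-10,0,0,0],
])

```text
t: 3.6
tool_pos: [0.6216, -0.216, 0.032]
tool_rot: [2.781, -1.461, 0.006]
contact_force: [1.9, -3.1, 2.6]
opening: 0.04
grip_force: 1.8
```

Run:
```python
from h import *
import cv2
im=get_image("top");cv2.imwrite("pics/top1.png",cv2.resize(cv2.convertScaleAbs(im[60:330,200:500,::-1],alpha=1.6),None,fx=2,fy=2))
go(53,3,28,90)
```

```text
t 3.65 plate xy [162.4   3.3] z 31.5 xdir 0.1 ydir -89.9 shift [-109.4    0.2    3.4] open 0.0402 F [ 1.9 -2.6  2.3]
spin for tool z (down) 0.1
```

View pics/top1.png

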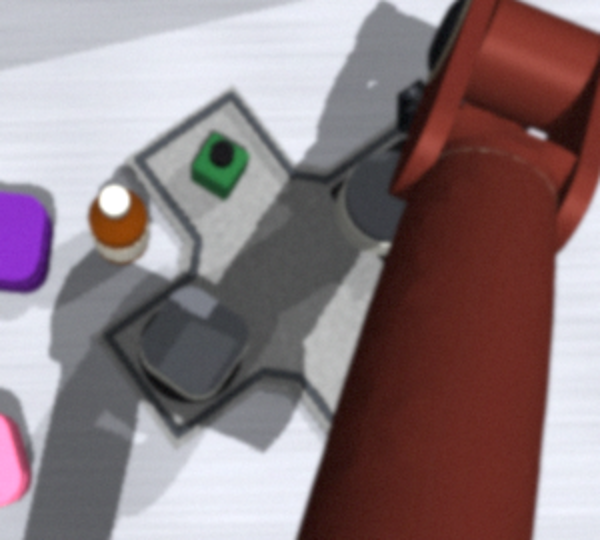

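The round jar slides ahead of the fingers (lid edge at about (340,215)) with only about 3 N. Nothing else has moved, so I'll continue to the crossing.

>>> servo_tool([
  [0.47,-10,0,0,0],
  [0.47,-10,0,0,0],
  [0.47,-10,0,0,0],
  [0.47,-10,0,0,0],
  [0.47,-10,0,0,0],
  [0.47,-10,0,0,0],
  [0.47,-10,0,0,0],
  [0.47,-10,0,0,0],
  [0.47,-10,0,0,0],
  [0.47,-10,0,0,0],
  [0.47,-6,0,0,0],
  [0.47,0,0,0,0],
])

```text
t: 5.15
tool_pos: [0.5601, -0.1276, 0.03]
tool_rot: [-2.781, 1.461, 0.002]
contact_force: [1.7, -1.3, 1.7]
opening: 0.0405
grip_force: 1.5
```

Run:
```python
from h import *
go(53,3,28,90);print(get_obs()["q"].round(2))
```

```text
t 5.15 plate xy [56.1  2.8] z 30.0 xdir 0.1 ydir -89.9 shift [-3.1 -0.2  2. ] open 0.0405 F [ 1.7 -1.3  1.7]
spin for tool z (down) 0.1
[-0.35  0.15  1.87  0.    1.12  2.18]
```

>>> servo_tool([
  [0.47,25,0,0,0],
  [0.47,0,-32,0,0],
  [0.47,0,-30,0,0],
  [0.47,0,0,0,-10],
  [0.47,0,0,0,-10],
  [0.47,0,0,0,-10],
  [0.47,0,0,0,-10],
  [0.47,0,0,0,-10],
  [0.47,0,0,0,-10],
  [0.47,0,0,0,-10],
  [0.47,0,0,0,-10],
  [0.47,0,0,0,-10],
])

```text
t: 6.65
tool_pos: [0.6232, -0.1124, 0.0276]
tool_rot: [-2.992, -0.94, 0.008]
contact_force: [-0.5, 0.2, 0.3]
opening: 0.04
grip_force: 0.0
```

Run:
```python
from h import *
go(3,75,30,0)
```

```text
t 6.65 plate xy [79.4 63.3] z 27.6 xdir 90.4 ydir 0.4 shift [ 12.1 -76.3  -1.9] open 0.04 F [-0.5  0.2  0.3]
spin for tool z (down) 0.4
```

>>> servo_tool([
  [0.47,12,0,-1,0],
  [0.47,0,-38,-1,0],
  [0.47,0,-38,0,0],
  [0.47,-11,0,0,0],
  [0.47,-11,0,0,0],
  [0.47,-11,0,0,0],
  [0.47,-11,0,0,0],
  [0.47,-11,0,0,0],
  [0.47,-11,0,0,0],
  [0.47,-11,0,0,0],
  [0.47,-11,0,0,0],
  [0.47,-11,0,0,0],
])

```text
t: 8.15
tool_pos: [0.5105, -0.101, 0.0323]
tool_rot: [3.0, 0.933, 0.0]
contact_force: [2.1, 0.9, -2.0]
opening: 0.0403
grip_force: 0.9
```

Run:
```python
from h import *
import cv2
im=get_image("scene");cv2.imwrite("pics/s2.png",im[:,:,::-1])
go(3,-80,28,0)
```

```text
t 8.2 plate xy [  5.9 -24.2] z 32.1 xdir 90.0 ydir 0.0 shift [-55.8  -2.9   4.2] open 0.0401 F [-0.1  0.  -1.2]
spin for tool z (down) 0.0
```

View pics/s2.png

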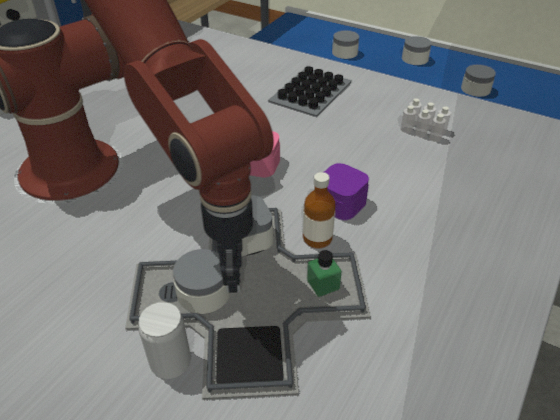

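The round jar is entering the drain pocket cleanly; its lid is at (200,268). Next I'll finish that push and move over behind the square jar.

>>> servo_tool([
  [0.47,-11,0,1,0],
  [0.47,-11,0,1,0],
  [0.47,-11,0,1,0],
  [0.47,-11,0,0,0],
  [0.47,-11,0,0,0],
  [0.47,0,0,0,0],
  [0.47,25,0,0,0],
  [0.47,0,0,-45,0],
  [0.47,0,0,-45,0],
  [0.47,0,-50,0,0],
  [0.47,10,-50,0,0],
  [0.47,20,-50,0,0],
])

```text
t: 9.7
tool_pos: [0.4239, 0.0235, 0.1181]
tool_rot: [-3.0, -0.931, 0.005]
contact_force: [0.9, 0.7, 0.2]
opening: 0.0405
grip_force: 0.0
```

>>> servo_tool([
  [0.6,20,-55,0,0],
  [0.6,0,0,0,-10],
  [0.6,0,0,0,-10],
  [0.6,0,0,0,-10],
  [0.6,0,0,0,-10],
  [0.6,0,0,0,-10],
  [0.6,0,0,0,-10],
  [0.6,0,0,0,-10],
  [0.6,0,0,0,-10],
  [0.6,0,0,0,-10],
])

```text
t: 10.95
tool_pos: [0.4099, 0.079, 0.1179]
tool_rot: [-1.452, -2.783, 0.005]
contact_force: [-0.3, 0.8, -0.2]
opening: 0.0513
grip_force: 0.0
```

Run:
```python
from h import *
go(-208,-1,28,90);print(get_obs()["q"].round(2))
```

```text
t 10.95 plate xy [-199.3   -3.9] z 117.9 xdir 180.4 ydir 90.4 shift [ 8.6  3.3 89.9] open 0.0513 F [-0.3  0.8 -0.2]
spin for tool z (down) 0.4
[ 0.01 -0.38  2.19 -0.    1.34 -0.6 ]
```

>>> servo_tool([
  [0.6,9,3,0,0],
  [0.6,0,0,30,0],
  [0.6,0,0,30,0],
  [0.6,0,0,28,0],
  [0.6,-10,0,0,0],
  [0.6,-10,0,0,0],
  [0.6,-10,0,0,0],
  [0.6,-10,0,0,0],
  [0.6,-10,0,0,0],
  [0.6,-10,0,0,0],
  [0.6,-10,0,0,0],
  [0.6,-10,0,0,0],
])

```text
t: 12.45
tool_pos: [0.4542, 0.0227, 0.0319]
tool_rot: [-1.461, -2.779, -0.001]
contact_force: [-3.6, 4.5, 6.3]
opening: 0.0512
grip_force: 3.7
```

Run:
```python
from h import *
import cv2
im=get_image("scene");cv2.imwrite("pics/s3.png",im[:,:,::-1])
go(79,-1,28,90)
```

```text
t 12.5 plate xy [-126.4    0.8] z 32.0 xdir 180.0 ydir 90.0 shift [-205.3   -1.8    4.1] open 0.0511 F [-1.1  1.6  0.5]
spin for tool z (down) -0.0
```

View pics/s3.png

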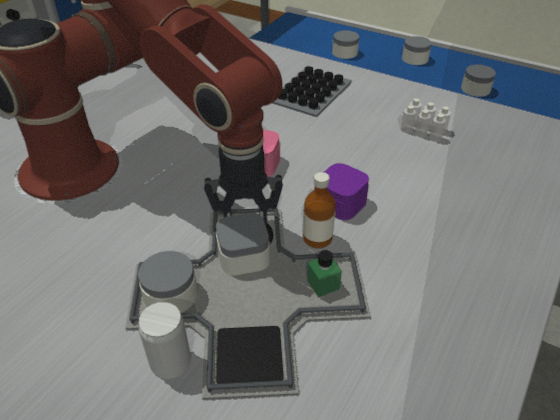

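The square jar (lid 243,235) is squared up against both fingers and sliding, and the round jar is in the drain pocket.

>>> servo_tool([
  [0.6,-11,0,0,0],
  [0.6,-11,0,0,0],
  [0.6,-11,0,0,0],
  [0.6,-11,0,0,0],
  [0.6,-11,0,0,0],
  [0.6,-11,0,0,0],
  [0.6,-11,0,0,0],
  [0.6,-11,0,0,0],
  [0.6,-11,0,0,0],
  [0.6,-11,0,0,0],
  [0.6,-11,0,0,0],
  [0.6,-11,0,0,0],
])

```text
t: 14.0
tool_pos: [0.5285, -0.0858, 0.0315]
tool_rot: [-1.461, -2.779, -0.0]
contact_force: [-3.9, 5.9, 4.7]
opening: 0.051
grip_force: 3.6
```

Run:
```python
from h import *
import cv2
im=get_image("scene");cv2.imwrite("pics/s4.png",im[:,:,::-1])
go(79,0,28,90)
```

```text
t 14.05 plate xy [5.5 0.5] z 31.7 xdir 180.0 ydir 90.0 shift [-73.5  -0.5   3.8] open 0.0515 F [-1.   1.3 -0.7]
spin for tool z (down) 0.0
```

View pics/s4.png

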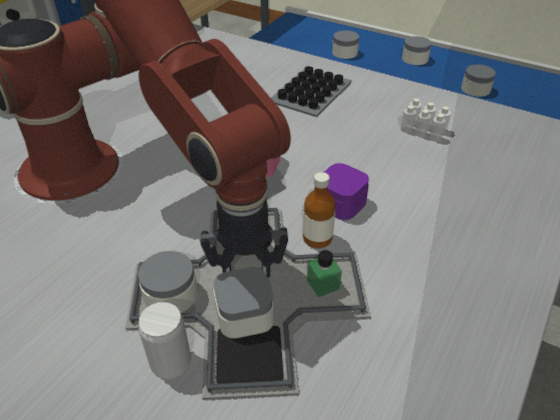

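>>> servo_tool([
  [0.6,-11,0,0,0],
  [0.6,-11,0,0,0],
  [0.6,-11,0,0,0],
  [0.6,-11,0,0,0],
  [0.6,-11,0,0,0],
  [0.6,-11,0,0,0],
  [0.6,-9,0,0,0],
  [0.6,0,0,0,0],
])

```text
t: 15.05
tool_pos: [0.5718, -0.1486, 0.0312]
tool_rot: [1.461, 2.78, -0.001]
contact_force: [0.8, 0.8, -0.1]
opening: 0.0516
grip_force: 0.1
```

Run:
```python
from h import *
go(79,0,28,90)
```

```text
t 15.05 plate xy [80.   0.5] z 31.2 xdir 180.0 ydir 90.0 shift [ 1.  -0.5  3.2] open 0.0516 F [ 0.8  0.8 -0.1]
spin for tool z (down) 0.0
```

>>> servo_tool([
  [0.47,20,0,0,0],
  [0.47,0,0,-45,0],
  [0.47,0,0,-45,0],
  [0.47,10,-42,0,0],
  [0.47,10,-42,0,0],
  [0.47,10,-42,0,0],
  [0.47,13,-43,0,0],
  [0.47,13,-43,0,0],
])

```text
t: 16.05
tool_pos: [0.3519, -0.2046, 0.1206]
tool_rot: [-1.46, -2.782, 0.001]
contact_force: [-0.9, -0.7, -0.8]
opening: 0.0399
grip_force: 0.0
```

>>> servo_tool([
  [0.47,0,0,0,10],
  [0.47,0,0,0,10],
  [0.47,0,0,0,10],
  [0.47,0,0,0,10],
  [0.47,0,0,0,10],
  [0.47,0,0,0,10],
  [0.47,0,0,0,10],
  [0.47,0,0,0,10],
  [0.47,0,0,0,10],
])

```text
t: 17.18
tool_pos: [0.3531, -0.2043, 0.1205]
tool_rot: [3.002, 0.926, -0.001]
contact_force: [-0.0, 0.6, 0.0]
opening: 0.0402
grip_force: 0.0
```

Run:
```python
from h import *
import cv2
im=get_image("scene");cv2.imwrite("pics/s5.png",im[:,:,::-1])
go(3,-212,28,0);print(get_obs()["q"].round(2))
```

```text
t 17.23 plate xy [   2.1 -211.2] z 120.6 xdir 89.6 ydir -0.4 shift [-0.7  0.9 92.6] open 0.04 F [-0.2  0.7 -0.2]
spin for tool z (down) -0.4
[-0.71 -0.42  2.21 -0.    1.35  0.27]
```

View pics/s5.png

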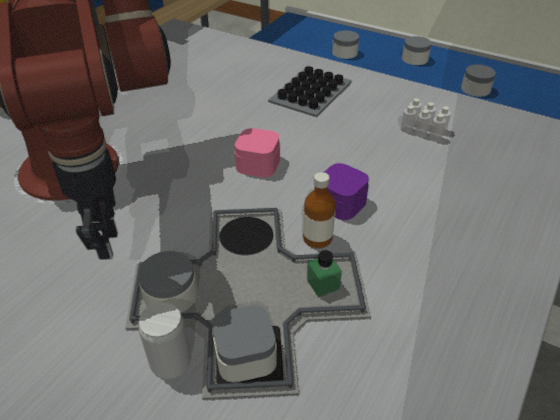

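The square jar (lid about 246,333) is on the square mark, and the round jar (lid about 167,275) sits in the drain pocket. I'll measure both.

Run:
```python
from h import *
c,s=np.cos(TH),np.sin(TH);Rm=np.array([[c,s],[-s,c]])
for n,p,z in(("sq",(245,334),.068),("rd",(167,275),.068),("flacon cap",(325.5,258),.082)):
    w=ray(p,z,"scene")[0];print(n,(Rm@(w[:2]-P0)*1000).round(0))
```

```text
sq [138.  -5.]
rd [  17. -129.]
flacon cap [  9. 128.]
```

>>> servo_tool([
  [0.47,0,-4,30,0],
  [0.47,0,0,30,0],
  [0.47,0,0,31,0],
  [0.47,10,0,0,0],
  [0.47,11,0,0,0],
  [0.47,11,0,0,0],
  [0.47,11,0,0,0],
  [0.47,11,0,0,0],
  [0.47,11,0,0,0],
  [0.47,11,0,0,0],
  [0.47,11,0,0,0],
  [0.47,11,0,0,0],
])

```text
t: 18.73
tool_pos: [0.4325, -0.1461, 0.0303]
tool_rot: [-2.999, -0.934, 0.002]
contact_force: [-4.4, -3.1, 5.7]
opening: 0.0404
grip_force: 3.0
```

Run:
```python
from h import *
go(-3,-53,28,0)
```

```text
t 18.73 plate xy [  -1.  -112.9] z 30.3 xdir 90.1 ydir 0.1 shift [59.9 -1.9  2.3] open 0.0404 F [-4.4 -3.1  5.7]
spin for tool z (down) 0.1
```

>>> servo_tool([
  [0.47,11,0,0,0],
  [0.47,11,-1,0,0],
  [0.47,11,-1,0,0],
  [0.47,11,-2,0,0],
  [0.47,11,-2,0,0],
  [0.47,4,0,0,0],
  [0.47,0,0,0,0],
  [0.47,-25,0,0,0],
  [0.47,0,0,-45,0],
  [0.47,0,0,-45,0],
  [0.47,34,33,0,0],
  [0.47,34,33,0,0],
])

```text
t: 20.23
tool_pos: [0.5521, -0.1379, 0.1218]
tool_rot: [2.999, 0.932, 0.006]
contact_force: [0.1, 0.2, 0.1]
opening: 0.0405
grip_force: 0.0
```

>>> servo_tool([
  [0.47,0,0,0,-10],
  [0.47,0,0,0,-10],
  [0.47,0,0,0,-10],
  [0.47,0,0,0,-10],
  [0.47,0,0,0,-10],
  [0.47,0,0,0,-10],
  [0.47,0,0,0,-10],
  [0.47,0,0,0,-10],
  [0.47,0,0,0,-10],
])

```text
t: 21.35
tool_pos: [0.5501, -0.1374, 0.1195]
tool_rot: [-1.454, -2.784, -0.003]
contact_force: [0.6, 0.8, 0.2]
opening: 0.0402
grip_force: 0.0
```

Run:
```python
from h import *
import cv2
im=get_image("scene");cv2.imwrite("pics/s6.png",im[:,:,::-1])
go(64,0,28,90);print(get_obs()["q"].round(2))
```

```text
t 21.4 plate xy [ 58.6 -11. ] z 119.6 xdir 180.5 ydir 90.5 shift [-5.7 10.9 91.6] open 0.04 F [-0.2 -0.3 -0.3]
spin for tool z (down) 0.5
[-0.38  0.01  1.85  0.    1.28 -0.99]
```

View pics/s6.png

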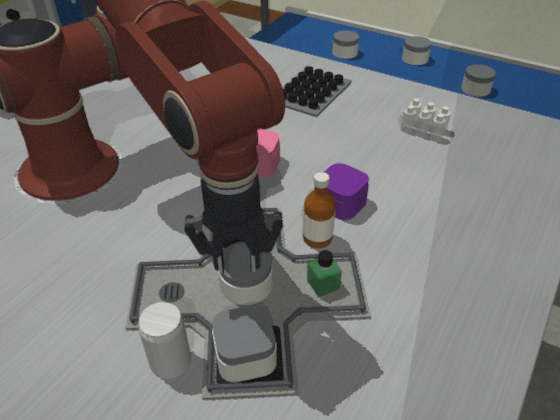

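Run:
```python
from h import *
c,s=np.cos(TH),np.sin(TH);Rm=np.array([[c,s],[-s,c]])
for n,p,z in(("round near base",(246,301),.006),("sq lid back edge",(240,313),.068),("sq lid front mid",(248,354),.068),("sq lid L/R",(215,337),.068),("",(274,333),.068),("drain",(172,292),.006),("rail corner end",(293,384),.02),("rail corner end2",(209,387),.02),("drain end corner",(138,264),.02),("flacon end corner",(365,314),.02)):
    w=ray(p,z,"scene")[0];print(n,(Rm@(w[:2]-P0)*1000).round(0))
```

```text
round near base [28. -4.]
sq lid back edge [100. -12.]
sq lid front mid [172.  -1.]
sq lid L/R [140. -48.]
 [138.  37.]
drain [   2. -130.]
rail corner end [194.  61.]
rail corner end2 [192. -59.]
drain end corner [ -54. -193.]
flacon end corner [ 77. 187.]
```

Calibrated check: the gap between the round jar's edge (about x 30) and the square lid's edge (about x 95) is roughly 60 mm wide, centred near x=62. I'll descend there.

>>> servo_tool([
  [0.47,-4,9,0,0],
  [0.47,0,0,30,0.5],
  [0.47,0,0,30,0],
  [0.47,0,0,29,0],
  [0.47,0,0,0,0],
])

```text
t: 22.02
tool_pos: [0.5581, -0.1351, 0.0283]
tool_rot: [-1.473, -2.768, 0.0]
contact_force: [0.2, 0.1, 0.1]
opening: 0.04
grip_force: 0.0
```

>>> servo_tool([
  [0.47,10,0,0,0],
  [0.47,11,0,0,0],
  [0.47,11,0,0,0],
  [0.47,11,0,0,0],
  [0.47,11,0,0,0],
  [0.47,11,0,0,0],
  [0.47,11,0,0,0],
  [0.47,11,0,0,0],
  [0.47,11,0,0,0],
  [0.47,11,0,0,0],
  [0.47,11,0,0,0],
])

```text
t: 23.4
tool_pos: [0.4934, -0.0368, 0.0323]
tool_rot: [1.472, 2.772, 0.0]
contact_force: [4.2, -4.8, 4.8]
opening: 0.0397
grip_force: 3.2
```

Run:
```python
from h import *
go(-81,0,28,90)
```

```text
t 23.4 plate xy [-56.5  -0.7] z 32.3 xdir 179.5 ydir 89.5 shift [24.5  0.5  4.2] open 0.0397 F [ 4.2 -4.8  4.8]
spin for tool z (down) -0.5
```

>>> servo_tool([
  [0.47,11,0,0,0],
  [0.47,11,0,0,0],
  [0.47,2,0,0,0],
  [0.47,0,0,0,0],
  [0.47,-25,0,0,0],
  [0.47,0,0,-45,0],
  [0.47,0,0,-45,0],
  [0.47,0,0,-45,0],
  [0.47,0,0,-45,0],
  [0.47,0,-50,0,0],
  [0.47,0,-50,0,0],
  [0.47,0,-50,0,0],
])

```text
t: 24.9
tool_pos: [0.3666, -0.121, 0.2094]
tool_rot: [-1.469, -2.771, -0.002]
contact_force: [-0.0, -1.4, 0.2]
opening: 0.0401
grip_force: 0.0
```

>>> servo_tool([
  [0.47,-45,-35,0,0],
  [0.47,-45,-35,0,0],
  [0.47,-45,-35,0,0],
  [0.47,-45,-35,0,0],
  [0.47,-45,-35,0,0],
  [0.47,-45,-35,0,0],
  [0.47,-45,-35,0,0],
  [0.47,-45,-35,0,0],
  [0.47,0,0,0,0],
])

```text
t: 26.02
tool_pos: [0.3371, -0.5779, 0.207]
tool_rot: [-1.475, -2.767, -0.008]
contact_force: [0.1, -0.7, -0.0]
opening: 0.0403
grip_force: 0.0
```

Run:
```python
from h import *
import cv2
im=get_image("top")[95:305,235:485,::-1]
cv2.imwrite("pics/crop7.png",cv2.resize(cv2.convertScaleAbs(im,alpha=1.8),None,fx=2.8,fy=2.8,interpolation=cv2.INTER_CUBIC))
go(0,0,28)
```

```text
t 26.07 plate xy [ 299.7 -434.8] z 207.7 xdir 179.4 ydir 89.4 shift [302.7 431.4 182.9] open 0.04 F [-0.  -0.3  0.3]
```

View pics/crop7.png

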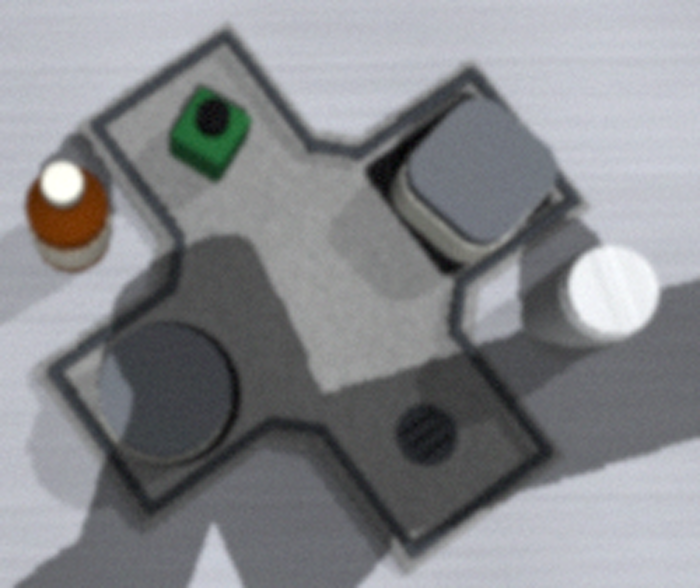

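The jars are swapped: round lid at crop (170,391), square lid at crop (482,169). The flacon, bottle and tin are unmoved. I'll check the distances, then hand in.

Run:
```python
from h import *
c,s=np.cos(TH),np.sin(TH);Rm=np.array([[c,s],[-s,c]])
ok=True
for n,p,t in(("sq",(482,169),(130,0)),("rd",(170,391),(-130,0))):
    w=ray(crop(p),.068)[0];q=Rm@(w[:2]-P0)*1000;d=np.linalg.norm(q-t);print(n,q.round(1),d.round(1));ok&=d<12
if ok: print(finish_job())
```

```text
sq [129.2  -5.9] 5.9
rd [-133.3   -4.5] 5.6
the job is handed in; nothing more can be done
None
```

The round and square jars are swapped and the job is handed in at about 26 s. Each jar measured about 6 mm from its mark's centre (limit 16 mm), and the flacon, bottle and tin looked unmoved in the last picture. No verdict came back.

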